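Unlock and lift the camera arm off the microscope head

TASK

There is dust on the lens inside the camera port of the microscope head: swing the red-knobbed lever of the coupling ring counter-clockwise, all the way to its stop, with the camera still in place; then take the camera arm by its relay tube at the balance point and lift it straight up out of the port. Finish while still holding it: still and level, straight over the port and turned as it came off, with the end of its spigot about 3 cm above the port's rim so that I can clean the lens underneath. Never let the camera tip over, and leave the other things on the bench where they are.

Things in the scene. Friction and masses are not known exactly. Their poses are not given: they have to be found in the camera images.
- head: trinocular microscope head on a round aluminium bench cradle (120 mm across, fixed to the bench). Origin: underside of the cradle, on the axis of the upright photo tube (50 mm across); z up. The two black eyepieces slope up towards -x, ending 155 mm from the axis and 142 mm above the bench. Housing: about 110 mm square, top 88 mm above the bench
- port (a point): camera port: centre of the photo tube's rim, 150 mm above the head's origin; same axes as the head. A bore 31 mm wide and 38 mm deep with a lens at its bottom
- lock_ring (a joint): captive coupling ring round the port (68 mm across, 11 mm below to 9 mm above the rim), rad: 0 locked, grows counter-clockwise seen from above, 1.05 fully open at its stop. Starts at 0 to 0.2. Below about 0.8 its three lugs hold the camera arm's flange down; from there on they are clear of it. Light friction (about 1.3 N at the knob); it stays where it is left
- lever_knob (a point): upright round red knob on the end of the ring's lever, 14 mm across, 29 mm tall, from 7 mm below the port's rim to 22 mm above; this point is on its axis 10 mm above the rim, 80 mm from the port's axis. It swings with the ring: from above, counter-clockwise from the head's +x, it is at 150 degrees when locked and at 210 when fully open, so on the eyepiece side
- camera_arm: camera on a right-angle adapter, one loose piece, 0.6 kg. Origin: centre of the underside of its lobed flange, which sits on the port's rim; z up; x along the level relay tube towards the camera, the head's +x while fitted (keyed). Above the origin: neck 31 mm across, then a cream mirror housing, 44 mm cube, 16 to 60 mm up. Camera: dark, 62 mm wide, x = 112 to 188 mm, 10 to 66 mm up
- balance (a point): balance point, on the axis of the round aluminium relay tube: 80 mm along x from the camera arm's origin and 38 mm above it (centre of mass 4 mm lower). The tube is 34 mm across and bare from x = 28 to 106 mm. Same axes as the camera arm. Once unlocked, the camera end sags 1 to 3 degrees in the port
- spigot_end (a point): centre of the lower end of the camera arm's steel spigot, 34 mm below its origin; the spigot, 30 mm across, sits in the port's bore
- blower: red rubber dust blower standing on its base, 58 mm across, 130 mm tall, nozzle up; origin under its centre; a bystander
- objective_case: small round case for an objective, clear with a black foot, 38 mm across, 62 mm tall; origin under its centre; a bystander
- spare_eyepiece: spare black eyepiece standing upright, 35 mm across, 50 mm tall; origin under its centre; a bystander
- port_cap: grey dust cap lying on the bench, 40 mm across, 13 mm thick; origin under its centre; a bystander
- lens_cleaner: white bottle of lens cleaner with a blue cap, 42 mm across, 105 mm tall; origin under its centre; a bystander
- slide_box: blue and white box of microscope slides, 87 x 102 x 36 mm; origin under its centre; a bystander
- screwdriver: screwdriver with a yellow handle, 150 mm long, lying on the bench; x runs along it towards the tip; a bystander
Not all that is in view belongs to the job. Leave any pink look-alike of the camera_arm alone.

How it is judged (in metres and radians):
On the way, in this order (a step that is already met when the one before it is completed fails the run):
1. the coupling ring is turned fully open while the camera arm still sits in the port (value of joint lock_ring above 0.93 rad and z of spigot_end in the frame of port below -0.026 m), for 0.2 s.
2. the camera arm, held at its balance point, has come up clear of the port, level (z of spigot_end in the frame of port above 0.003 m and angle between camera_arm's own z axis and vertical below 0.12 rad and x of the grasp point in the frame of balance between -0.018 and 0.018 m and distance between the grasp point and balance below 0.035 m and contact force between the fingers and camera_arm above 2 N), for 0.1 s.
At the end, for the whole second after the job is handed in: Ring open (over 0.93 rad); the camera arm held within 18 mm of its balance point along the tube, at rest, clear of the head, level within 4.5 degrees, turned within 8 degrees of the head, its spigot end 15 to 60 mm above the port rim and within 15 mm of the port axis (value of joint lock_ring above 0.93 rad and z of spigot_end in the frame of port between 0.015 and 0.06 m and horizontal distance between spigot_end and port below 0.015 m and angle between camera_arm's own z axis and vertical below 0.08 rad and angle between the x axis of camera_arm and the x axis of head, either way round below 0.15 rad and x of the grasp point in the frame of balance between -0.018 and 0.018 m and distance between the grasp point and balance below 0.035 m and contact force between the fingers and camera_arm above 2 N and contact force between camera_arm and head below 0.1 N and linear speed of camera_arm below 0.02 m/s and angular speed of camera_arm below 0.1 rad/s); the arm keeps its last pose, push and grip.
It fails at once if the camera arm is tipped by more than 15 degrees (angle between camera_arm's own z axis and vertical above 0.26 rad).
It fails at once if a bystander is moved by more than 25 mm (distance of any of blower, objective_case, spare_eyepiece, port_cap, lens_cleaner, slide_box, screwdriver from where it was at the start of the episode above 0.025 m).
It also fails if it takes over 45 s, if anything falls off the work surface, if the arm or the gripper's body presses on something with over 40 N, if the wrist force passes 120 N, or if a joint passes its speed limit or range.

ROBOT

A 6-joint arm with a two-finger parallel gripper is mounted at the origin on the work surface. World frame = base frame: x ahead of the robot, y to its left, z up, the work surface at z = 0. Lengths are in mm, angles in rad, forces in N, time in s.
With the tool pointing down it reaches from about 250 to 775 mm from the base axis. Payload 8.9 kg.
Tool frame: the origin (TCP) lies at the very end of the fingers, on their centre line; the grasp point (between the pads) lies 19 mm behind it (r.pinch_z is the z of the grasp point in the tool frame, in mm); z points along the fingers, x is the direction in which the jaws open and shut, and the axes are right-handed (so a half turn about z gives the same grasp; the last joint's range is limited). The gripper opens to 85 mm and grips with 20 to 120 N. Pads are 22 mm wide; open, the fingers measure 114 mm over their backs; the gripper's body (76 mm by 85 mm) begins 54 mm behind the grasp point. The pads swing forward as they close: fully open they stand 13 mm farther back than shut.
Start: joints at [1.128, 0.291, -0.153, 1.127, 0, 1.431], TCP at [157.047, 500.959, 231.305] pointing down, gripper open.
Joint ranges: [-2.52, 2.52], [-0.91, 1.74], [-1.3, 1.37], [-1.96, 2.02], [-1.52, 1.47], [-3.14, 3.14]. Speed limits (rad/s): [2.22, 2.22, 2.79, 3.14, 3.14, 3.14].

INTERFACE

Orientations are given as a unit quaternion [x, y, z, w].
In Python, from station import r gives the robot as it stands.
- The arm moves only by the shell command python3 -m handwheel 'ROWS' [FORCE]. ROWS is JSON, a list of rows, each an object with "turn": the turn, a rotation vector about the world's x, y, z in rad, a list of three; "translation": the shift along the world's x, y, z in cm, a list of three; "grip": the closure, from 0 (fully open) to 1 (shut). In form: [{"turn": [ax, ay, az], "translation": [dx, dy, dz], "grip": grip}, ...]. A call has 1 to 12 rows; each row shifts and turns the commanded pose from where the row before left it; what a row does not reach is not made up. A row lasts 1/8 s, in which the tool goes at most 62.5 mm and 10.7 degrees, less where a joint would pass 70% of its speed; a pose out of reach is approached as far as the arm can. A call with a gripper value outside its range is refused whole. The fingers move at their own pace and stop on an object; FORCE is the grip in N (left out, the last holds). Time passes only in rows, so rows that do not move let the fingers close. It gives the time, the measured TCP pose, the force and the opening at its end, in the units of the state.
- r.sense(): the state, without advancing time (a new reading comes with each control period).
- r.grab_frame(name): name is "scene" or "top" or "wrist"; returns the picture (480x640x3 uint8, red, green, blue); there is no depth.
- r.calibration(name): a dict with "fx", "fy", "cx", "cy" (pixels), "D" ([k1, k2, p1, p2, k3] as OpenCV has them; the pictures are not rectified), "R" (3x3) and "t" (3): a world point X has camera coordinates R X + t; the wrist camera has in their place "hand_eye" (4x4, takes a point from camera to tool coordinates, whose origin is the TCP and whose axes are the tool frame's). Camera axes: x right, y down, z forward; pixel columns grow to the right and rows downward; lengths in mm; the calibration is good to about 2 mm. A picture is of the moment at which its call begins: read the wrist's pose just before it. calibration takes no time and is no camera call.
- r.close_job(): hands the job in, once; it reports no verdict.
The state is a dict: "clock": time; "joint_pos": joint angles; "dq": joint speeds; "joint_torque": joint torques, N m; "tcp_pos": TCP position; "orientation": TCP orientation; "contact_force": force on the tool from outside, world axes, zero at the start; "ft_torque": the same for the moment, N m; "finger_gap": opening from 0.0 (shut) to 1.0 (fully open).
Only numpy, scipy, OpenCV 4.12 (cv2) and the standard library are available. Lean on these libraries where they do the work, as an engineer would, in place of code of your own. Each camera call takes 0.05 s, during which the arm holds its last target.

## Working session

There is one attempt and no reset: what is moved stays moved. The work goes in short steps, Python scripts to look and compute and a shell command to move; the robot and the scene stay as the last step left them, time stands still between calls to the robot, and variables do not carry over. Pictures are saved under pics/ and viewed, and the job is handed in when it is done.

```bash
ls; mkdir -p pics
python3 - <<'E'
from station import r
import cv2
for n in ["scene","top","wrist"]:
    s=r.sense()
    cv2.imwrite(f"pics/{n}0.png",r.grab_frame(n)[:,:,::-1])
    print(n,r.calibration(n))
print(s, r.pinch_z)
E
```

```text
pics
scene {'fx': 620.5302019375767, 'fy': 620.5302019375767, 'cx': 323.21696347773064, 'cy': 245.66454328477155, 'D': array([-0.0379472,  0.       ,  0.       ,  0.       ,  0.       ]), 'R': array([[ 0.79480679,  0.60685916,  0.00203099],
       [ 0.36037408, -0.46928592, -0.80616453],
       [-0.48827521,  0.64147696, -0.59168795]]), 't': array([-359.72982211,  -72.68210226, 1632.353335  ])}
top {'fx': 536.2353804670884, 'fy': 536.2353804670884, 'cx': 320.336720650091, 'cy': 245.11611776155604, 'D': array([-0.05698271,  0.        ,  0.        ,  0.        ,  0.        ]), 'R': array([[-0.02136452, -0.999765  ,  0.00367452],
       [-0.99350194,  0.02081942, -0.11189481],
       [ 0.11179201, -0.00604123, -0.99371326]]), 't': array([  -9.0727911 ,  473.50331263, 1444.63010787])}
wrist {'fx': 380.64443003287874, 'fy': 380.64443003287874, 'cx': 316.903253599445, 'cy': 234.81888014265488, 'D': array([-0.02267042,  0.        ,  0.        ,  0.        ,  0.        ]), 'hand_eye': array([[ 9.99999075e-01,  1.31927777e-04,  1.35371012e-03,
        -3.90223443e-02],
       [-4.99776006e-04
[... 244 characters left out ...]
0.1, 'joint_pos': array([ 1.12770677e+00,  2.91210200e-01, -1.54025110e-01,  1.12670884e+00,
       -1.10411766e-05,  1.43148332e+00]), 'dq': array([-0.00092696, -0.00137931,  0.00155014, -0.00138817, -0.0004911 ,
        0.00075731]), 'joint_torque': array([ 1.13703474e-03, -5.37976348e+01,  3.31918323e+01,  9.31351155e-03,
       -2.38663179e-04, -2.98692825e-06]), 'tcp_pos': array([156.88159425, 500.61068927, 230.80648326]), 'orientation': array([ 8.05954568e-01,  5.91977116e-01, -5.02626472e-04,  2.77081609e-04]), 'contact_force': array([0.98077142, 0.26919   , 0.4578599 ]), 'ft_torque': array([-0.03218088, -0.02296285,  0.0325363 ]), 'finger_gap': 1.0010025879877773} -18.700000000000003
```

View pics/scene0.png

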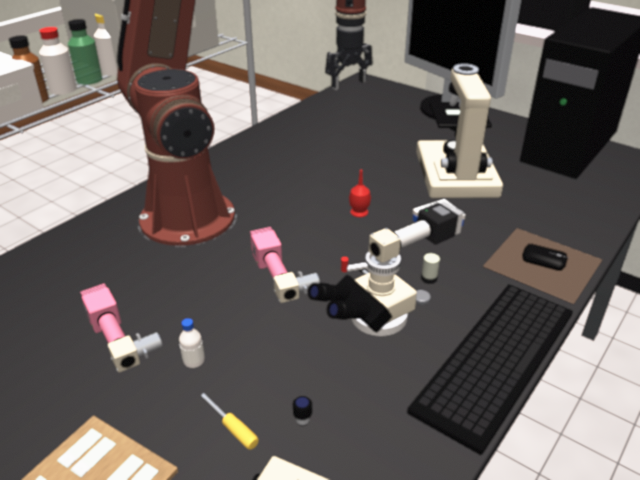

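View pics/top0.png

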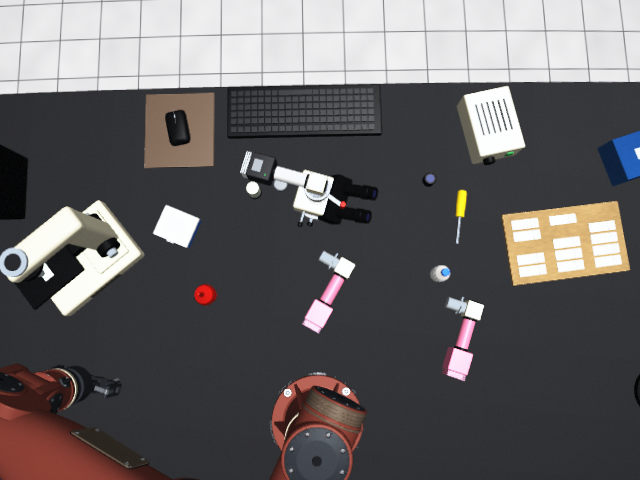

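View pics/wrist0.png

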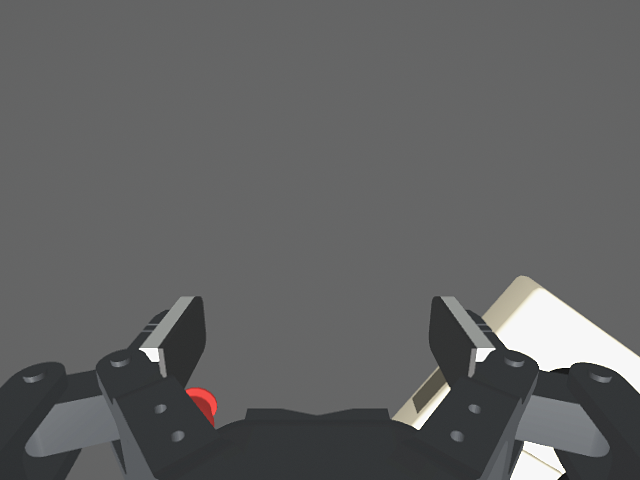

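The real camera arm is on the head: mirror housing at top (318,185), camera at (258,167). The possible mix-ups are two pink look-alikes at top (330,290) and (463,335), and the microscope at top (60,250). The red knob is at top (343,204), and the red blower at (204,295) could be taken for it. I'll check the choice in close crops.

Run:
```python
import cv2
a=cv2.imread("pics/top0.png")[135:240,230:390]; cv2.imwrite("pics/c_top.png",cv2.resize(a,None,fx=5,fy=5,interpolation=cv2.INTER_CUBIC))
a=cv2.imread("pics/scene0.png")[190:340,300:480]; cv2.imwrite("pics/c_scene.png",cv2.resize(a,None,fx=4,fy=4,interpolation=cv2.INTER_CUBIC))
```

```text
(no output)
```

View pics/c_top.png

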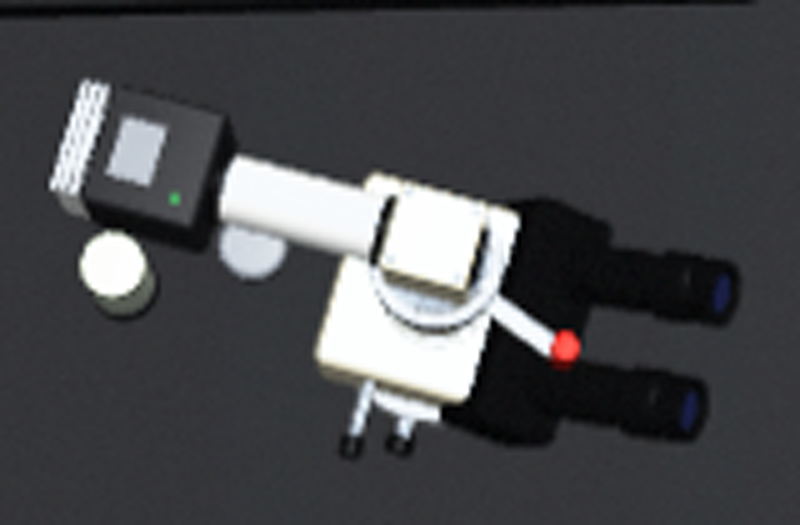

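View pics/c_scene.png

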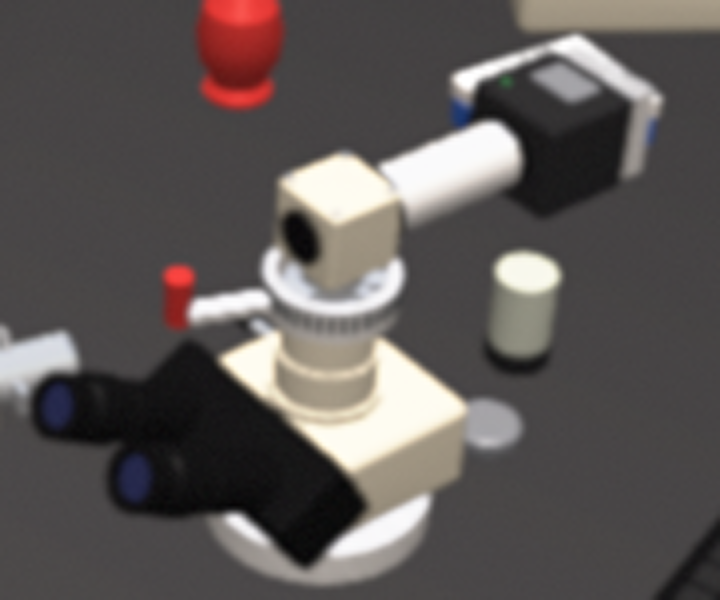

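```bash
cat > h.py <<'E'
import numpy as np, cv2
from station import r
from scipy.spatial.transform import Rotation as Ro
def cam(n,s=None):
    c=r.calibration(n); K=np.array([[c['fx'],0,c['cx']],[0,c['fy'],c['cy']],[0,0,1]])
    if n=='wrist':
        H=np.array(c['hand_eye']); T=np.eye(4); T[:3,:3]=Ro.from_quat(s['orientation']).as_matrix(); T[:3,3]=s['tcp_pos']
        M=np.linalg.inv(T@H); return K,c['D'],M[:3,:3],M[:3,3]
    return K,c['D'],np.array(c['R']),np.array(c['t'])
def ray(n,uv,z,s=None):
    K,D,R,t=cam(n,s); p=cv2.undistortPoints(np.array([[uv]],float),K,D)[0,0]
    d=R.T@np.array([p[0],p[1],1]); o=-R.T@t; return o+d*(z-o[2])/d[2]
def proj(n,X,s=None):
    K,D,R,t=cam(n,s); return cv2.projectPoints(np.array(X,float).reshape(-1,3),cv2.Rodrigues(R)[0],t,K,D)[0][:,0]
E
python3 - <<'E'
from h import *
np.set_printoptions(precision=1,suppress=True)
T=lambda u,v:(230+u/5,135+v/5); S=lambda u,v:(300+u/4,190+v/4)
print("housing top",ray('top',T(435,241),210),ray('scene',S(339,185),210))
print("knob top",ray('top',T(566,341),172),ray('scene',S(180,272),172))
a=ray('top',T(227,192),188);b=ray('top',T(376,224),188);print("tube",a,b,np.degrees(np.arctan2(*(a-b)[1::-1])))
c=[ray('top',T(*q),210)[:2] for q in [(400,190),(490,218),(468,292),(383,263)]];print(c)
for q in [(108,85),(232,118),(208,248),(83,210)]: print(ray('top',T(*q),216)[:2])
for q in [(475,95),(555,130),(627,90),(550,57)]: print(ray('scene',S(*q),216)[:2])
E
```

```text
housing top [604.3 -13.1 210. ] [609.2  -8.8 210. ]
knob top [560.8 -77.5 172. ] [560.2 -71.5 172. ]
tube [636.4  89.5 188. ] [618.6  15.9 188. ] 76.40913175440267
[array([630. ,   3.4]), array([615.2, -40.1]), array([578.7, -28.6]), array([593.9,  12.4])]
[684.1 144.9]
[666.2  84.5]
[601.8  96.9]
[621.9 157.4]
[625.5  92.4]
[673.2  89.2]
[684.7 143.9]
[638.2 147.5]
```

```bash
cat > ov.py <<'E'
from h import *
def model(x,y,yaw,ring,dz=0):
    c,s=np.cos(np.radians(yaw)),np.sin(np.radians(yaw))
    W=lambda P:np.array([[x+c*p[0]-s*p[1],y+s*p[0]+c*p[1],150+p[2]+(dz if len(p)<4 else 0)] for p in P])
    L=[]
    h=22
    for z in (16,60): L.append(W([(h,h,z),(h,-h,z),(-h,-h,z),(-h,h,z),(h,h,z)]))
    for z in (10,66): L.append(W([(112,31,z),(188,31,z),(188,-31,z),(112,-31,z),(112,31,z)]))
    for xx in (30,55,80,105): L.append(W([(xx,17*np.cos(a),38+17*np.sin(a)) for a in np.linspace(0,6.283,25)]))
    for z in (-11,9): L.append(W([(34*np.cos(a),34*np.sin(a),z,0) for a in np.linspace(0,6.283,40)]))
    k=np.radians(150)+ring
    for z in (-7,22): L.append(W([(80*np.cos(k)+7*np.cos(a),80*np.sin(k)+7*np.sin(a),z,0) for a in np.linspace(0,6.283,20)]))
    L.append(W([(60*np.cos(a),60*np.sin(a),-150,0) for a in np.linspace(0,6.283,40)]))
    L.append(W([(28,0,38),(106,0,38)]))
    return L
def draw(n,img,box,f,par,out,s=None):
    u0,v0,u1,v1=box
    a=cv2.resize(img[v0:v1,u0:u1],None,fx=f,fy=f,interpolation=cv2.INTER_CUBIC)
    for l in model(*par):
        p=(proj(n,l,s)+0.5-np.array([u0,v0]))*f
        cv2.polylines(a,[np.round(p).astype(int).reshape(-1,1,2)],False,(0,200,0),1)
    cv2.imwrite(out,a)
E
python3 - <<'E'
from ov import *
P=(607,-11,75,0.16)
draw('top',cv2.imread('pics/top0.png'),(230,135,390,240),5,P,'pics/ov_t1.png')
draw('scene',cv2.imread('pics/scene0.png'),(300,190,480,340),4,P,'pics/ov_s1.png')
E
```

```text
(no output)
```

View pics/ov_t1.png

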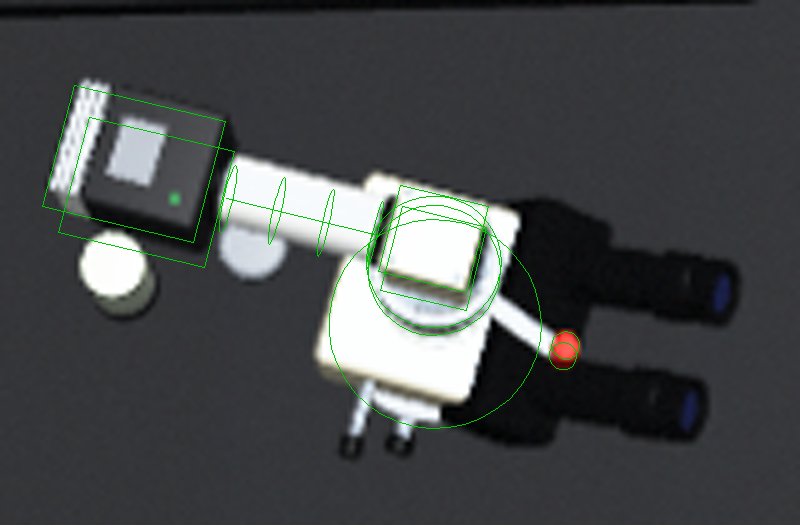

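View pics/ov_s1.png

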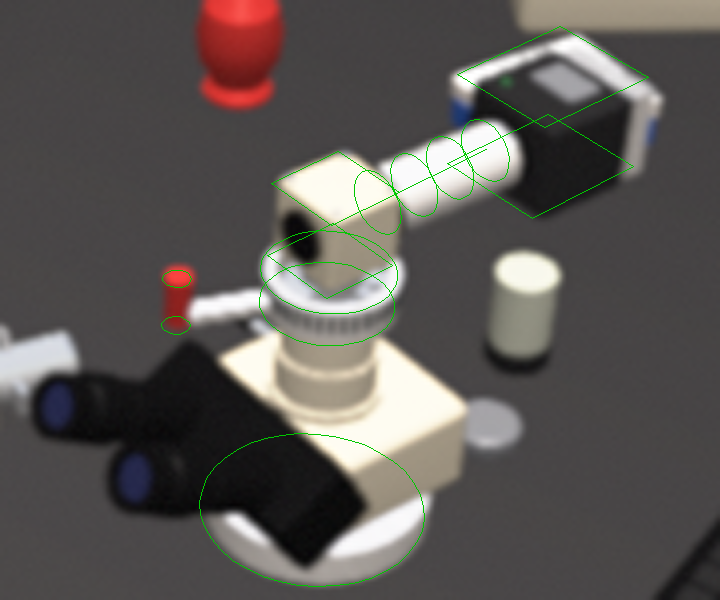

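```bash
python3 -m handwheel '[{"turn":[0,0,-0.127],"translation":[3.8,-4.0,1.5],"grip":0.5},{"turn":[0,0,-0.127],"translation":[3.8,-4.0,1.5],"grip":0.5},{"turn":[0,0,-0.127],"translation":[3.8,-4.0,1.5],"grip":0.5},{"turn":[0,0,-0.127],"translation":[3.8,-4.0,1.5],"grip":0.5},{"turn":[0,0,-0.127],"translation":[3.8,-4.0,1.5],"grip":0.5},{"turn":[0,0,-0.127],"translation":[3.8,-4.0,1],"grip":0.5},{"turn":[0,0,-0.127],"translation":[3.8,-4.0,1],"grip":0.5},{"turn":[0,0,-0.127],"translation":[3.8,-4.0,1],"grip":0.5},{"turn":[0,0,-0.127],"translation":[3.8,-4.0,1],"grip":0.5},{"turn":[0,0,-0.127],"translation":[3.8,-4.0,0.5],"grip":0.5},{"turn":[0,0,-0.127],"translation":[3.8,-4.0,0],"grip":0.5},{"turn":[0,0,-0.127],"translation":[3.8,-4.0,0],"grip":0.5}]' 60
python3 -m handwheel '[{"turn":[0,0,0],"translation":[0,0,0],"grip":0.5}]'
python3 - <<'E'
from ov import *
s=r.sense(); im=r.grab_frame('wrist')[:,:,::-1].copy(); cv2.imwrite('pics/w1.png',im)
import pickle; pickle.dump(s,open('w1.pkl','wb'))
print(s['clock'],s['tcp_pos'],s['orientation'],s['joint_pos'],s['finger_gap'],s['contact_force'])
draw('wrist',im,(0,0,640,480),1.25,(609,-12,75,0.16),'pics/ov_w1.png',s)
E
```

```text
clock: 1.65
tcp_pos: [614.1, 19.5, 351.1]
orientation: [0.991, -0.13, -0.0, -0.0]
contact_force: [0.4, 0.3, 0.1]
finger_gap: 0.497
clock: 1.78
tcp_pos: [614.7, 17.9, 349.3]
orientation: [0.991, -0.131, -0.001, 0.0]
contact_force: [-0.0, 0.4, -0.3]
finger_gap: 0.499
1.775 [614.68140559  17.91672684 349.25063207] [ 9.91419256e-01 -1.30716080e-01 -1.03091170e-03  3.19083475e-04] [-8.93946570e-02  4.53244782e-01  3.92837148e-01  1.51247533e+00
 -5.51665771e-04  1.74358484e+00] 0.4990291574345017 [-0.02495635  0.38067222 -0.26235756]
```

View pics/ov_w1.png

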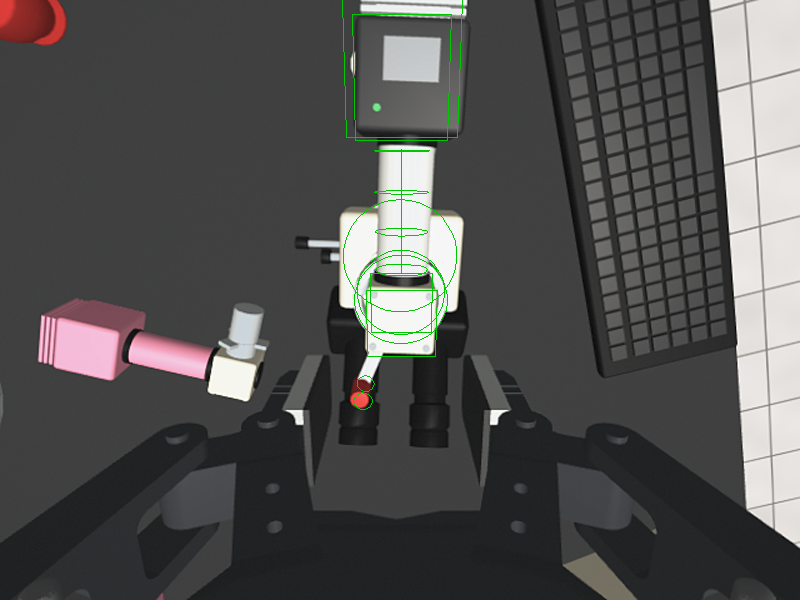

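Run:
```python
from ov import *
import pickle; s=pickle.load(open('w1.pkl','rb')); im=cv2.imread('pics/w1.png')
P=(609.5,-12,73,0.19)
draw('wrist',im,(230,0,430,350),2,P,'pics/ov_w2.png',s)
a=cv2.imread('pics/ov_w2.png');b=a[:100*2]; cv2.imwrite('pics/ov_w2.png',cv2.resize(a,None,fx=.85,fy=.85,interpolation=cv2.INTER_AREA))
draw('scene',cv2.imread('pics/scene0.png'),(300,190,480,340),4,P,'pics/ov_s2.png')
```

```text
(no output)
```

View pics/ov_w2.png

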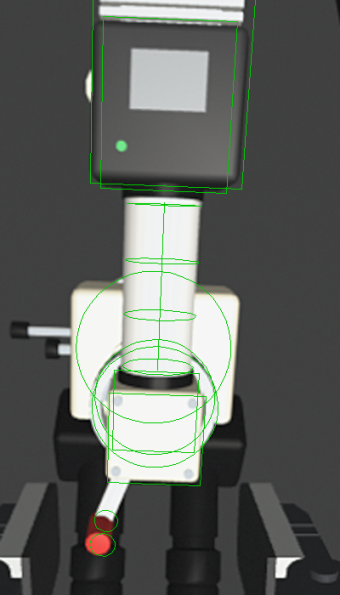

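View pics/ov_s2.png

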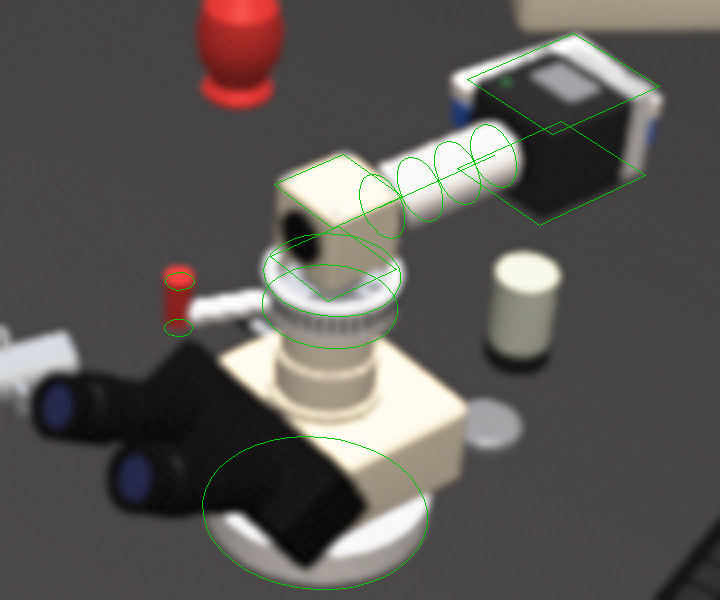

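The wrist view shows the knob at about (287,320) px and the relay tube running vertically at column about 322. The head comes out at (609.5, -12) with yaw about 74°, and the ring at about 0.16 rad. Next I'll go over the knob, jaws astride it.

```bash
python3 -m handwheel '[{"turn":[0,0,0],"translation":[-2.6,-4.7,-1.5],"grip":0.6},{"turn":[0,0,0],"translation":[-2.7,-4.7,-1.5],"grip":0.6},{"turn":[0,0,0],"translation":[0,0,-4.2],"grip":0.6},{"turn":[0,0,0],"translation":[0,0,-4.2],"grip":0.6},{"turn":[0,0,0],"translation":[0,0,-4.2],"grip":0.6},{"turn":[0,0,0],"translation":[0,0,0],"grip":0.6}]'
python3 - <<'E'
from ov import *
s=r.sense(); im=r.grab_frame('wrist')[:,:,::-1].copy()
print(s['clock'],s['tcp_pos'],s['finger_gap'],s['contact_force'])
draw('wrist',im,(0,0,640,480),1.25,(609.5,-12,74.3,0.16),'pics/ov_w3.png',s)
E
```

```text
clock: 2.58
tcp_pos: [557.5, -71.5, 193.3]
orientation: [0.992, -0.127, -0.003, -0.0]
contact_force: [-0.2, -0.4, 0.2]
finger_gap: 0.401
2.575 [557.47635193 -71.52575957 193.26113408] 0.4014668114504629 [-0.24611279 -0.35810455  0.16800189]
```

View pics/ov_w3.png

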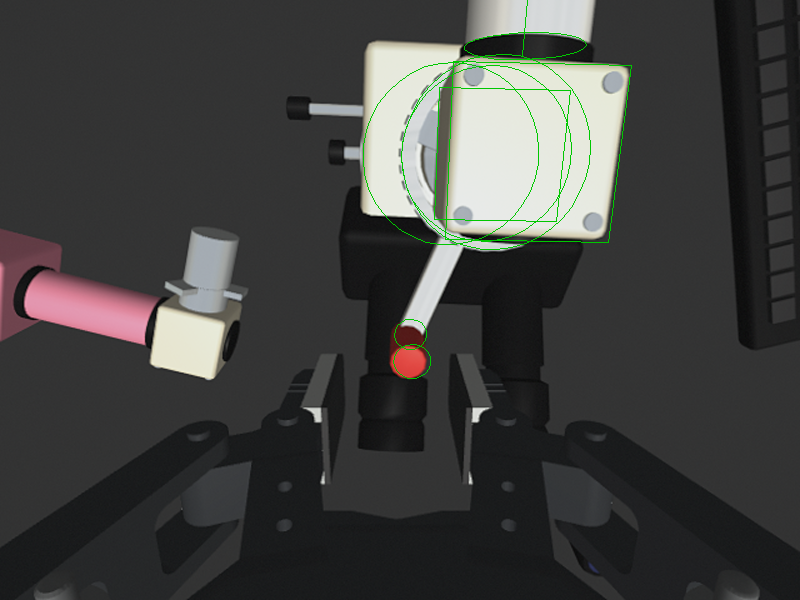

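The knob (crop (407,362)) is between the pads and agrees with the model to about 1-2 mm. I'll centre and lower.

```bash
python3 -m handwheel '[{"turn":[0,0,0],"translation":[0.3,-0.4,-2.0],"grip":0.6},{"turn":[0,0,0],"translation":[0,0,-2.2],"grip":0.6},{"turn":[0,0,0],"translation":[0,0,0],"grip":0.6}]'
python3 - <<'E'
from ov import *
s=r.sense(); im=r.grab_frame('wrist')[:,:,::-1].copy()
print(s['clock'],s['tcp_pos'],s['finger_gap'],s['contact_force'])
cv2.imwrite('pics/w4.png',im)
im=r.grab_frame('scene')[:,:,::-1].copy()
cv2.imwrite('pics/s4.png',cv2.resize(im[180:330,280:480],None,fx=4,fy=4))
E
```

```text
clock: 3.0
tcp_pos: [563.1, -76.7, 154.3]
orientation: [0.992, -0.128, 0.0, -0.0]
contact_force: [0.1, 0.2, 0.6]
finger_gap: 0.397
3.0 [563.14263494 -76.67326869 154.27955135] 0.39685722651279265 [0.07133609 0.15551686 0.60395603]
```

View pics/w4.png

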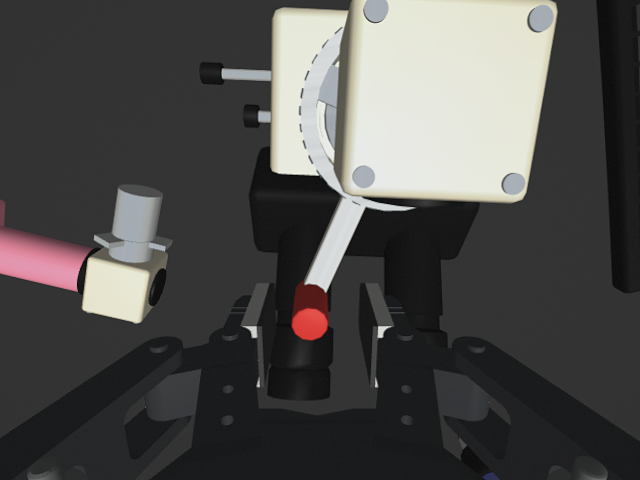

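View pics/s4.png

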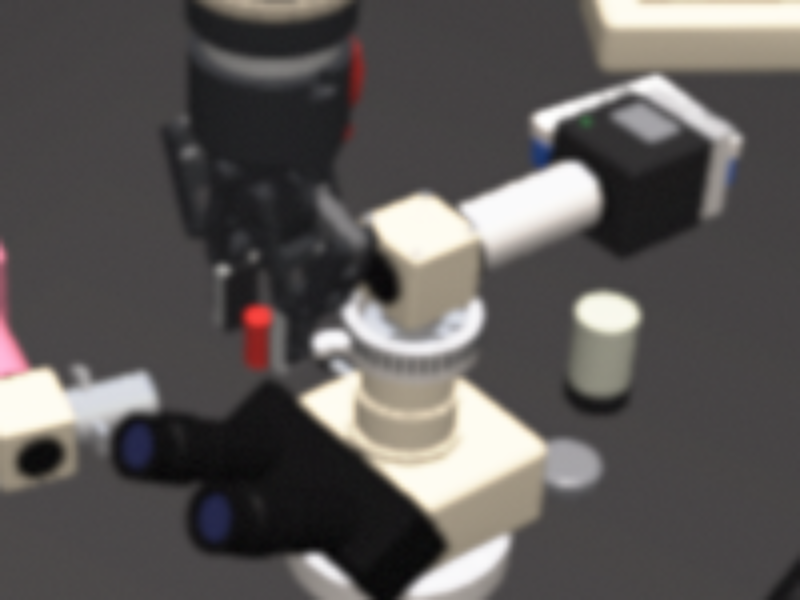

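```bash
python3 -m handwheel '[{"turn":[0,0,0],"translation":[0.6,-0.3,-0.4],"grip":0.6},{"turn":[0,0,0],"translation":[1.1,-0.5,0],"grip":0.6},{"turn":[0,0,0],"translation":[1.2,-0.4,0],"grip":0.6},{"turn":[0,0,0],"translation":[1.2,-0.4,0],"grip":0.6},{"turn":[0,0,0],"translation":[1.0,-0.1,0],"grip":0.6},{"turn":[0,0,0],"translation":[1.0,0,0],"grip":0.6}]'
python3 - <<'E'
from ov import *
s=r.sense(); im=r.grab_frame('wrist')[:,:,::-1].copy()
print(s['clock'],s['tcp_pos'],s['finger_gap'],s['contact_force'])
cv2.imwrite('pics/w5.png',im)
E
```

```text
clock: 3.85
tcp_pos: [624.9, -94.2, 149.2]
orientation: [0.992, -0.128, 0.0, -0.0]
contact_force: [-1.5, -0.7, 0.3]
finger_gap: 0.4
3.85 [624.86801159 -94.19500824 149.18487822] 0.39982718536743916 [-1.51685353 -0.71713311  0.34911608]
```

View pics/w5.png

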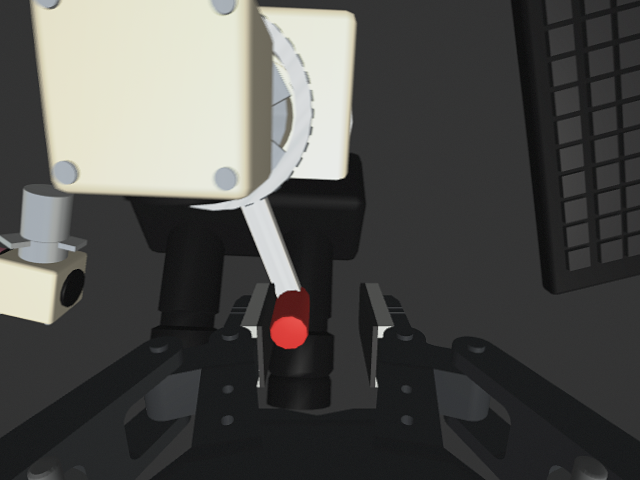

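```bash
python3 -m handwheel '[{"turn":[0,0,0],"translation":[0.7,0.1,0],"grip":0.6},{"turn":[0,0,0],"translation":[0.5,0.2,0],"grip":0.6},{"turn":[0,0,0],"translation":[0,0,0],"grip":0.6}]'
python3 -m handwheel '[{"turn":[0,0,0],"translation":[0.3,0.1,0],"grip":0.6},{"turn":[0,0,0],"translation":[0,0,0],"grip":0.6}]'
```

```text
clock: 4.28
tcp_pos: [636.5, -90.7, 149.3]
orientation: [0.992, -0.128, 0.0, -0.0]
contact_force: [-0.3, -0.4, -0.1]
finger_gap: 0.401
clock: 4.53
tcp_pos: [637.7, -90.3, 149.2]
orientation: [0.992, -0.128, -0.001, 0.0]
contact_force: [-5.7, -2.1, 2.1]
finger_gap: 0.402
```

```bash
python3 -m handwheel '[{"turn":[0,0,0],"translation":[0.2,0,0],"grip":0.6},{"turn":[0,0,0],"translation":[0,0,0],"grip":0.6}]'
python3 - <<'E'
from ov import *
s=r.sense(); im=r.grab_frame('wrist')[:,:,::-1].copy()
print(s['clock'],s['tcp_pos'],s['finger_gap'],s['contact_force'])
draw('wrist',im,(0,0,640,480),1.25,(609.5,-12,74.3,1.05),'pics/ov_w6.png',s)
E
```

```text
clock: 4.78
tcp_pos: [638.0, -90.3, 149.0]
orientation: [0.992, -0.128, -0.003, 0.001]
contact_force: [-13.3, -2.0, 6.5]
finger_gap: 0.4
4.775 [637.99326051 -90.25204117 149.01299795] 0.4004105515051298 [-13.33124223  -1.99898228   6.46229918]
```

View pics/ov_w6.png

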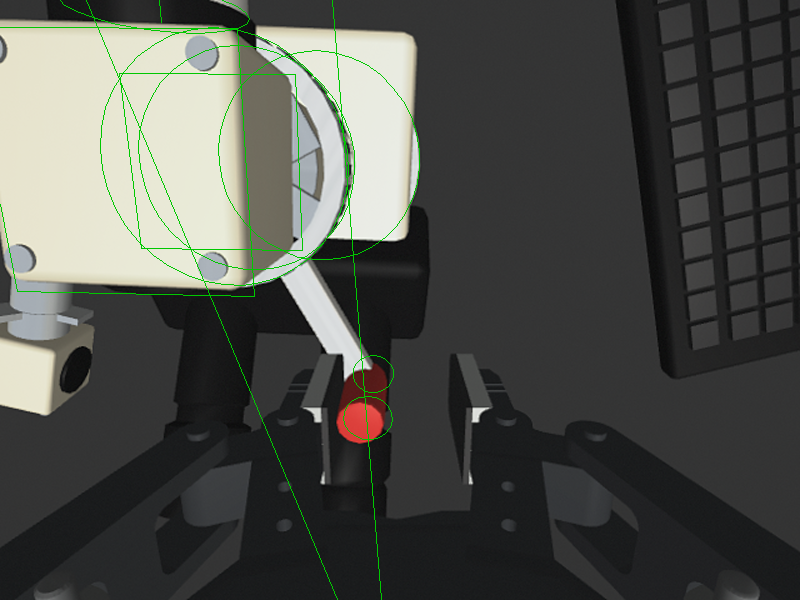

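The ring is on its stop: the knob is up against the model's fully open position and the force is building. I'll back off, rise and go over the balance point with jaws open.

```bash
python3 -m handwheel '[{"turn":[0,0,0],"translation":[-0.8,0.1,0],"grip":0.6},{"turn":[0,0,0],"translation":[0,0,4.5],"grip":0.6},{"turn":[0,0,0],"translation":[0,0,5.5],"grip":0.4},{"turn":[0,0,0],"translation":[0,3,2],"grip":0},{"turn":[0,0,0],"translation":[0,5,0],"grip":0},{"turn":[0,0,0],"translation":[0,5,0],"grip":0},{"turn":[0,0,0],"translation":[0,2.5,0],"grip":0},{"turn":[0,0,0],"translation":[0,0,0],"grip":0},{"turn":[0,0,0],"translation":[0,0,0],"grip":0}]'
python3 - <<'E'
from ov import *
s=r.sense(); im=r.grab_frame('wrist')[:,:,::-1].copy()
print(s['clock'],s['tcp_pos'],s['orientation'],s['finger_gap'],s['contact_force'])
cv2.imwrite('pics/w7.png',im)
import pickle; pickle.dump(s,open('w7.pkl','wb'))
draw('wrist',im,(0,0,640,480),1.25,(609.5,-12,74.3,1.05),'pics/ov_w7.png',s)
im=r.grab_frame('scene')[:,:,::-1].copy()
cv2.imwrite('pics/s7.png',im)
draw('scene',im,(290,150,480,340),3,(609.5,-12,74.3,1.05),'pics/ov_s7.png')
E
```

```text
clock: 5.95
tcp_pos: [633.1, 65.4, 269.4]
orientation: [0.992, -0.128, 0.0, 0.0]
contact_force: [0.7, -0.2, 0.4]
finger_gap: 0.999
5.95 [633.12194944  65.44815065 269.39631332] [ 9.91750288e-01 -1.28184680e-01  2.25529360e-04  5.23074259e-05] 0.9988482156031476 [ 0.72704513 -0.23439983  0.35906173]
```

View pics/ov_w7.png

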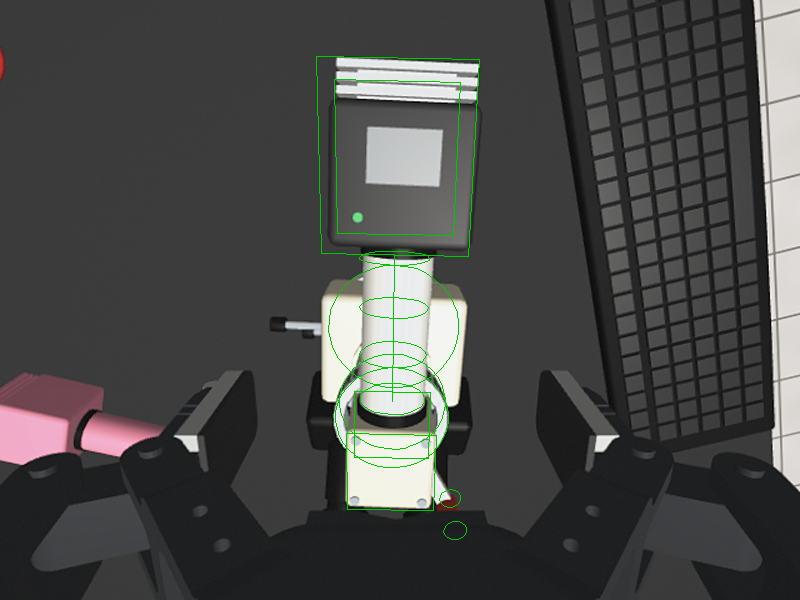

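View pics/ov_s7.png

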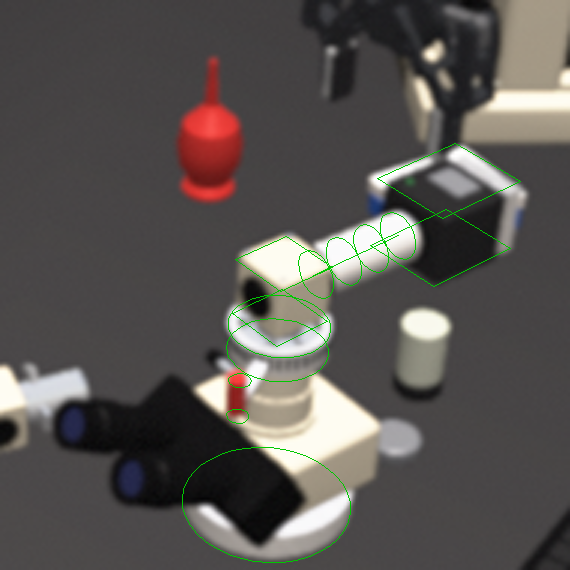

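The knob has stayed at the fully open mark. The tube is centred between the pads at crop column 397, and the camera end sags slightly. I'll descend to grasp.

```bash
python3 -m handwheel '[{"turn":[0,0,-0.01],"translation":[0,0,-3],"grip":0},{"turn":[0,0,-0.01],"translation":[0,0,-4],"grip":0},{"turn":[0,0,0],"translation":[0,0,-2.5],"grip":0},{"turn":[0,0,0],"translation":[0,0,-1],"grip":0},{"turn":[0,0,0],"translation":[0,0,0],"grip":0}]'
python3 - <<'E'
from ov import *
s=r.sense(); im=r.grab_frame('wrist')[:,:,::-1].copy()
print(s['clock'],s['tcp_pos'],s['orientation'],s['finger_gap'],s['contact_force'])
cv2.imwrite('pics/w8.png',im)
E
```

```text
clock: 6.68
tcp_pos: [633.1, 65.4, 164.3]
orientation: [0.99, -0.138, -0.0, 0.0]
contact_force: [-0.2, 0.3, 1.0]
finger_gap: 1.001
6.675 [633.05914565  65.40387387 164.32980765] [ 9.90371627e-01 -1.38434143e-01 -1.71136889e-04  1.09355865e-05] 1.0008888371267721 [-0.23001323  0.26526823  1.02157508]
```

View pics/w8.png

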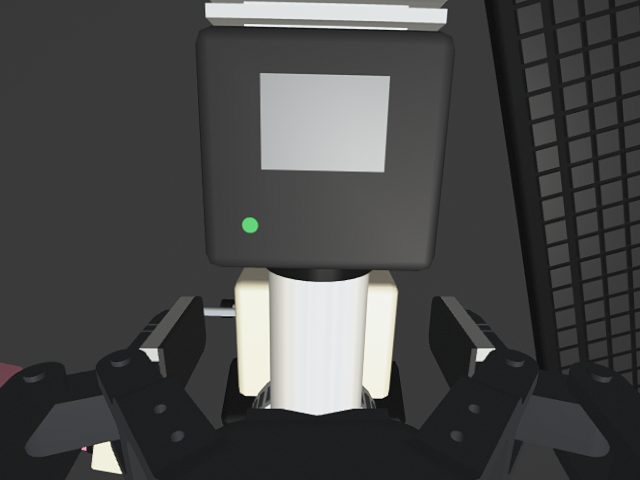

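```bash
python3 - <<'E'
from ov import *
s=r.sense()
# camera front-top edge (local x=112, z~214) -> balance is 32 mm back
p=ray('wrist',(322,268),213,s); d=np.array([np.cos(np.radians(74)),np.sin(np.radians(74))]); print(p, p[:2]-32*d)
E
python3 -m handwheel '[{"turn":[0,0,0],"translation":[0,0,0],"grip":0.5},{"turn":[0,0,0],"translation":[0,0,0],"grip":0.7},{"turn":[0,0,0],"translation":[0,0,0],"grip":0.8},{"turn":[0,0,0],"translation":[0,0,0],"grip":0.8},{"turn":[0,0,0],"translation":[0,0,0],"grip":0.8}]' 70
```

```text
[643.75121824  97.11814326 213.        ] [634.93082285  66.35776899]
clock: 7.35
tcp_pos: [633.3, 66.2, 164.9]
orientation: [0.99, -0.138, 0.0, -0.0]
contact_force: [-1.6, 1.9, 5.1]
finger_gap: 0.377
```

```bash
python3 -m handwheel '[{"turn":[0,0,0],"translation":[0,0,0.3],"grip":0.8},{"turn":[0.01,-0.003,0],"translation":[0,0,0.3],"grip":0.8},{"turn":[0.01,-0.003,0],"translation":[0,0,0.3],"grip":0.8},{"turn":[0,0,0],"translation":[0,0,0],"grip":0.8}]'
python3 -c "
from station import r
import cv2
s=r.sense();print(s['ft_torque'],s['contact_force'])
cv2.imwrite('pics/s9.png',cv2.resize(r.grab_frame('scene')[150:340,290:480,::-1],None,fx=3,fy=3))"
```

```text
clock: 7.85
tcp_pos: [633.1, 65.6, 173.4]
orientation: [0.99, -0.138, 0.002, -0.01]
contact_force: [0.4, 0.0, -5.1]
finger_gap: 0.375
[-0.07877327 -0.02062945  0.01626379] [ 0.40768445  0.01095609 -5.10312829]
```

View pics/s9.png

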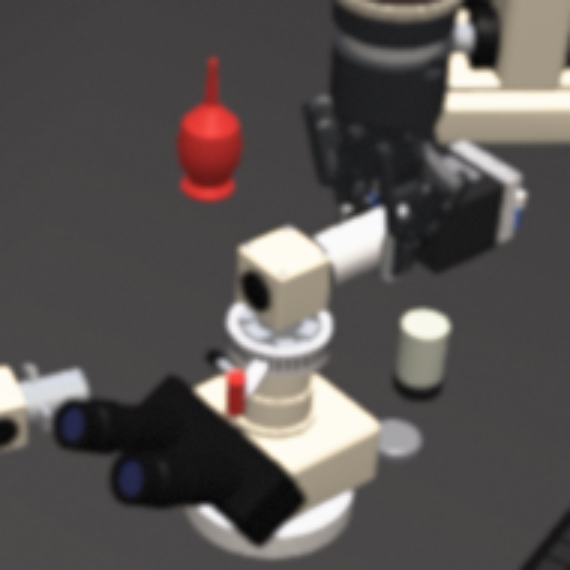

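Force about -5 N, close to the weight, so it's coming up freely. I'll carry on.

```bash
python3 -m handwheel '[{"turn":[0,0,0],"translation":[0,0,0.6],"grip":0.8},{"turn":[0,0,0],"translation":[0,0,0.7],"grip":0.8},{"turn":[0,0,0],"translation":[0,0,0.8],"grip":0.8},{"turn":[0,0,0],"translation":[0,0,0.8],"grip":0.8},{"turn":[0,0,0],"translation":[0,0,0.8],"grip":0.8},{"turn":[0,0,0],"translation":[0,0,0.8],"grip":0.8},{"turn":[0,0,0],"translation":[0,0,0.7],"grip":0.8},{"turn":[0,0,0],"translation":[0,0,0.3],"grip":0.8},{"turn":[0,0,0],"translation":[0,0,0],"grip":0.8},{"turn":[0,0,0],"translation":[0,0,0],"grip":0.8}]'
python3 - <<'E'
from ov import *
s=r.sense(); im=r.grab_frame('wrist')[:,:,::-1].copy()
print(s['clock'],s['tcp_pos'],s['orientation'],s['finger_gap'],s['contact_force'],s['ft_torque'])
P=(610.5,-12,74,1.05,65)
draw('wrist',im,(0,0,640,480),1.25,P,'pics/ov_w10.png',s)
im=r.grab_frame('scene')[:,:,::-1].copy(); cv2.imwrite('pics/s10.png',im)
cv2.imwrite('pics/s10c.png',cv2.resize(im[150:340,290:480],None,fx=3,fy=3))
draw('scene',im,(290,130,480,340),3.8/1.4,P,'pics/ov_s10.png')
im=r.grab_frame('top')[:,:,::-1].copy(); cv2.imwrite('pics/t10.png',im)
E
```

```text
clock: 9.15
tcp_pos: [632.9, 65.9, 228.0]
orientation: [0.99, -0.138, 0.001, -0.01]
contact_force: [0.3, -0.5, -4.8]
finger_gap: 0.377
9.15 [632.85308482  65.94402325 227.95834181] [ 0.99037049 -0.13805463  0.00129186 -0.01027327] 0.3768475479870592 [ 0.27049981 -0.48088941 -4.79914662] [-0.04573454  0.07827713 -0.01863825]
```

View pics/ov_w10.png

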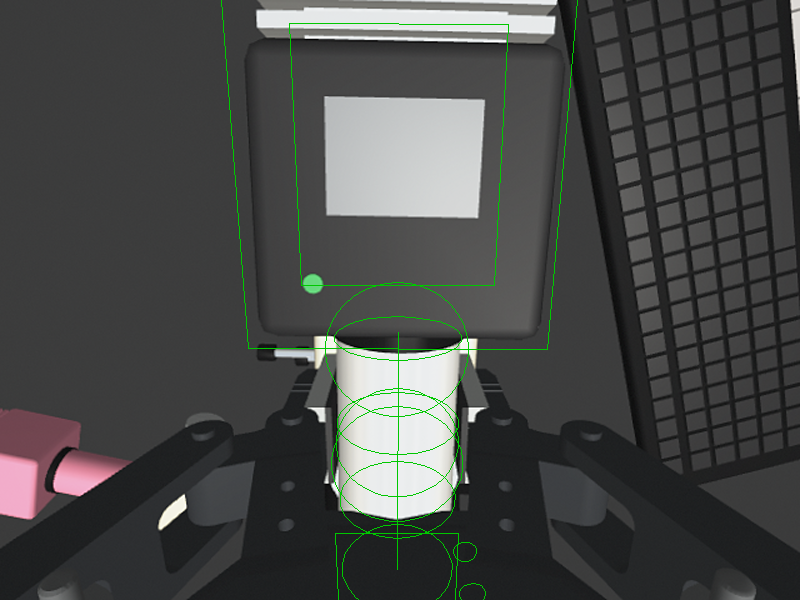

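View pics/s10c.png

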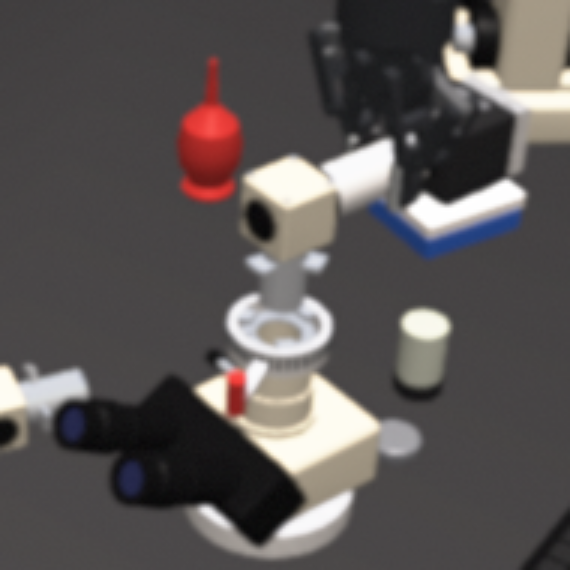

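View pics/ov_s10.png

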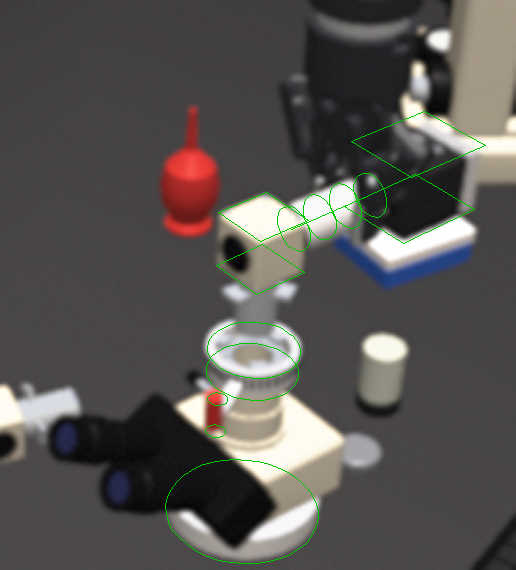

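View pics/t10.png

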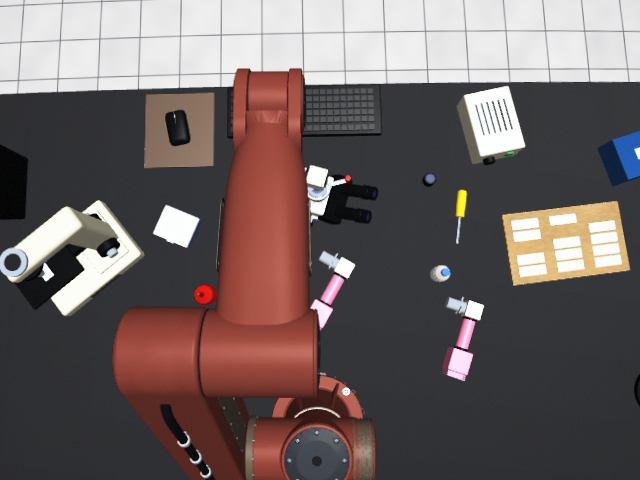

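The arm is lifted and the port open. The camera end may still sag a little, so I'll measure the tilt by comparing locked and lifted scene crops.

Run:
```python
import cv2,numpy as np
a=cv2.imread('pics/scene0.png')[195:275,360:480]; b=cv2.imread('pics/s10.png')[160:260,360:480]
cv2.imwrite('pics/ca.png',cv2.resize(a,None,fx=6,fy=6,interpolation=cv2.INTER_CUBIC))
cv2.imwrite('pics/cb.png',cv2.resize(b,None,fx=6,fy=6,interpolation=cv2.INTER_CUBIC))
```

```text
(no output)
```

View pics/ca.png

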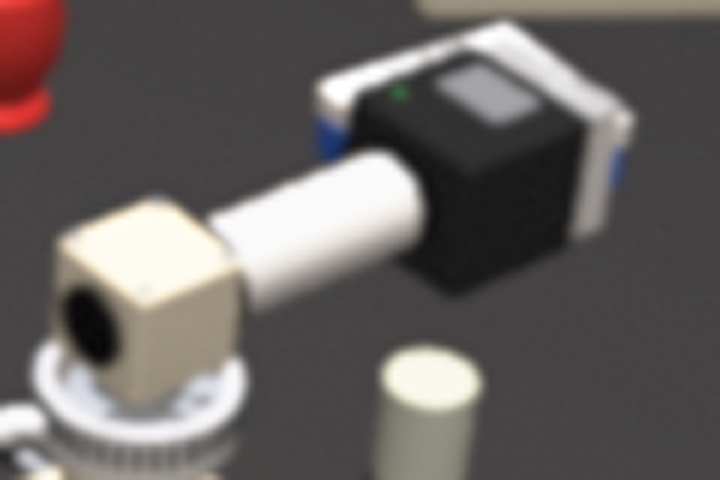

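View pics/cb.png

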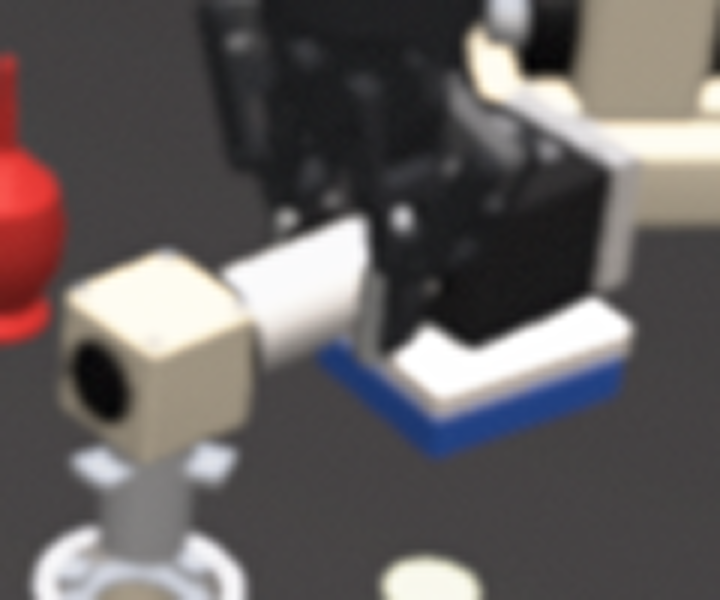

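Run:
```python
from ov import *
from scipy.optimize import least_squares
x,y,yaw=610,-12,np.radians(74); c,s_=np.cos(yaw),np.sin(yaw); Rz=np.array([[c,-s_,0],[s_,c,0],[0,0,1]])
P=np.array([(-22,0,38),(-22,-22,60),(-22,-22,16),(112,-31,10),(188,-31,10)],float)
D=np.array([(1.5,-25.7),(1.67,-25.83),(1.67,-26.0),(3.8,-26.5),(4.2,-26.2)])
W0=P@Rz.T+[x,y,150]; p0=proj('scene',W0); print(p0)
bal=np.array([80,0,38.])
def f(q):
    R=Ro.from_rotvec([0,q[3],q[4]]).as_matrix()
    Pn=((P-bal)@R.T+bal)@Rz.T+[x,y,150]+q[:3]
    return (proj('scene',Pn)-p0-D).ravel()
r1=least_squares(f,[0,0,60,0,0]);print(r1.x,np.degrees(r1.x[3:]),r1.fun.round(2))
q=r1.x;R=Ro.from_rotvec([0,q[3],q[4]]).as_matrix()
print('spigot',((np.array([0,0,-34])-bal)@R.T+bal)@Rz.T+q[:3])
```

```text
[[374.98334356 250.27628677]
 [383.11394706 246.55406514]
 [381.77128942 264.81304784]
 [434.10071645 245.24417813]
 [459.90692779 232.5454003 ]]
[-8.80088114e+00  1.71743078e+01  5.04383654e+01 -3.88666865e-02
 -1.92778118e-02] [-2.2268971  -1.10453725] [ 0.23 -0.06 -0.35 -0.33  0.3   0.27 -0.33  0.35  0.15 -0.22]
spigot [-9.46512179 20.35335    13.38437962]
```

Run:
```python
from ov import *
from scipy.optimize import least_squares
x,y,yaw=610,-12,np.radians(74); c,s_=np.cos(yaw),np.sin(yaw); Rz=np.array([[c,-s_,0],[s_,c,0],[0,0,1]])
P=np.array([(-22,0,38),(-22,-22,60),(-22,-22,16),(112,-31,10),(188,-31,10)],float)
D=np.array([(1.5,-25.7),(1.67,-25.83),(1.67,-26.0),(3.8,-26.5),(4.2,-26.2)])
W0=P@Rz.T+[x,y,150]; p0=proj('scene',W0); bal=np.array([80,0,38.])
def f(q):
    R=Ro.from_rotvec([0,q[3],q[4]]).as_matrix()
    Pn=((P-bal)@R.T+bal)@Rz.T+[x,y,150]+q[:3]
    return np.r_[(proj('scene',Pn)-p0-D).ravel()/0.4,q[:2]/1.5,(q[2]-(63-80*(q[3]+.02)))/1.5,q[4]/.02]
r1=least_squares(f,[0,0,60,0,0]);print(r1.x,np.degrees(r1.x[3:]),r1.fun.round(2))
q=r1.x;R=Ro.from_rotvec([0,q[3],q[4]]).as_matrix()
print('spigot',((np.array([0,0,-34])-bal)@R.T+bal)@Rz.T+q[:3])
C=np.linalg.inv(r1.jac.T@r1.jac);print('sd',np.sqrt(np.diag(C)))
```

```text
[-2.22640356e-01 -1.48978180e-01  6.30936221e+01 -2.50780449e-02
 -8.60181593e-04] [-1.43686613 -0.04928477] [-0.03 -0.21 -0.32 -1.44  0.61  1.34 -0.56  0.97  0.4  -0.7  -0.15 -0.1
 -0.21 -0.04]
spigot [ 0.21654998  1.62947311 27.11022853]
sd [0.65230541 1.11941831 0.87163625 0.00476571 0.00530466]
```

Run:
```python
from ov import *
import pickle
for n,sc,o in (('w1',4,(290,0,430,130)),):
    im=cv2.imread(f'pics/{n}.png'); cv2.imwrite('pics/pa.png',cv2.resize(im[0:115,270:390],None,fx=5,fy=5,interpolation=cv2.INTER_CUBIC))
s=r.sense(); pickle.dump(s,open('w11.pkl','wb')); im=r.grab_frame('wrist')[:,:,::-1].copy(); cv2.imwrite('pics/w11.png',im)
cv2.imwrite('pics/pb.png',cv2.resize(im[20:280,180:460],None,fx=2.2,fy=2.2,interpolation=cv2.INTER_CUBIC)); print(s['clock'],s['tcp_pos'])
```

```text
9.3 [632.89610723  65.96771538 228.03304824]
```

View pics/pa.png

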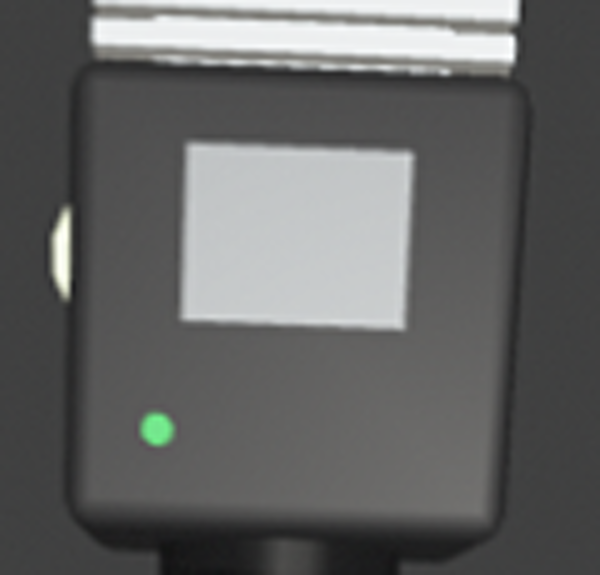

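View pics/pb.png

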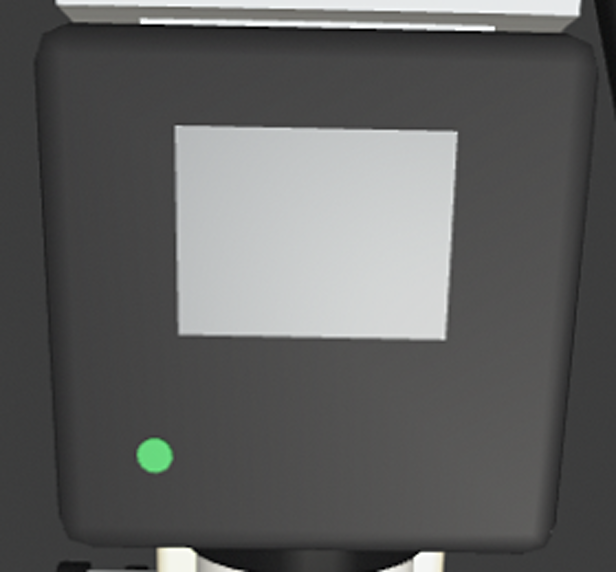

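Run:
```python
from ov import *
import pickle
from scipy.optimize import least_squares
s1=pickle.load(open('w1.pkl','rb'));s2=pickle.load(open('w11.pkl','rb'))
A=np.array([(187,143),(413,152),(405,330),(181,320),(157,429)])/5+[270,0]-.4
B=np.array([(175,126),(458,131),(446,340),(178,335),(155,455)])/2.2+[180,20]-.27
W=np.array([ray('wrist',a,216.5,s1) for a in A])
yaw=np.radians(74); c,s_=np.cos(yaw),np.sin(yaw); Rz=np.array([[c,-s_,0],[s_,c,0],[0,0,1]])
L=(W-[610,-12,150])@Rz; print(L.round(1))
K,D,R,t=cam('wrist',s2)
ok,rv,tv=cv2.solvePnP(L,B,K,D,flags=cv2.SOLVEPNP_IPPE)
Rc=cv2.Rodrigues(rv)[0]; Rw=R.T@Rc; tw=R.T@(tv[:,0]-t)
print('zaxis',Rw[:,2],'local tilt',Rz.T@Rw[:,2],'yaw',np.degrees(np.arctan2(Rw[1,0],Rw[0,0])),'origin',tw,'spigot',tw-34*Rw[:,2])
print(np.linalg.norm(proj('wrist',L@Rw.T+tw,s2)-B,axis=1))
# constrained: no roll, origin lateral fixed by kin
bal=np.array([80,0,38.])
for z0 in (210,213,216,219):
  def f(q):
    M=Rz@Ro.from_rotvec([0,q[0],q[1]]).as_matrix()
    return (proj('wrist',(L-bal)@M.T+np.array([610,-12,150])+Rz@bal+[q[2],q[3],q[4]],s2)-B).ravel()
  break
r1=least_squares(f,[0,0,0,0,63]);C=np.linalg.inv(r1.jac.T@r1.jac)*.3**2
print(r1.x,'deg',np.degrees(r1.x[:2]),np.sqrt(np.diag(C)),r1.cost)
```

```text
[[162.2  13.   66.5]
 [161.7 -16.8  66.5]
 [139.8 -16.6  66.5]
 [140.5  13.6  66.5]
 [126.7  16.7  66.5]]
zaxis [ 0.06580917 -0.17007996 -0.98323037] local tilt [-0.14535189 -0.11014022 -0.98323037] yaw -15.856545833086974 origin [618.12825582 -16.48965871 342.74804323] spigot [615.89074421 -10.70694    376.17787581]
[830.5559115  700.34919693 585.81848711 714.62017265 656.08549782]
[-1.50333043e-02  4.74083372e-03  1.61136952e-02 -6.44467393e-01
  6.17445564e+01] deg [-0.86134489  0.27162976] [0.01233928 0.00155123 0.13342074 0.33253097 0.81143611] 0.3951044713033626
```

Two independent fits, scene and wrist, agree: tilt is about 1° (camera end slightly high), yaw is within 0.5° and lateral offset is about 1 mm. The spigot end is about 27 mm above the rim. I'll make a small trim, settle and take a last check.

```bash
python3 -m handwheel '[{"turn":[-0.01,0.003,0],"translation":[0,0,0.2],"grip":0.8},{"turn":[0,0,0],"translation":[0,0,0],"grip":0.8},{"turn":[0,0,0],"translation":[0,0,0],"grip":0.8},{"turn":[0,0,0],"translation":[0,0,0],"grip":0.8},{"turn":[0,0,0],"translation":[0,0,0],"grip":0.8}]'
python3 - <<'E'
from ov import *
s=r.sense(); print(s['dq'].round(3),s['contact_force'])
im=r.grab_frame('scene')[:,:,::-1].copy(); cv2.imwrite('pics/s12.png',cv2.resize(im[150:340,290:480],None,fx=3,fy=3))
E
```

```text
clock: 9.98
tcp_pos: [633.0, 65.9, 230.3]
orientation: [0.99, -0.138, 0.001, -0.005]
contact_force: [-0.6, 0.2, -4.2]
finger_gap: 0.38
[ 0.     0.     0.    -0.001 -0.     0.001] [-0.60513265  0.17942114 -4.22299817]
```

View pics/s12.png

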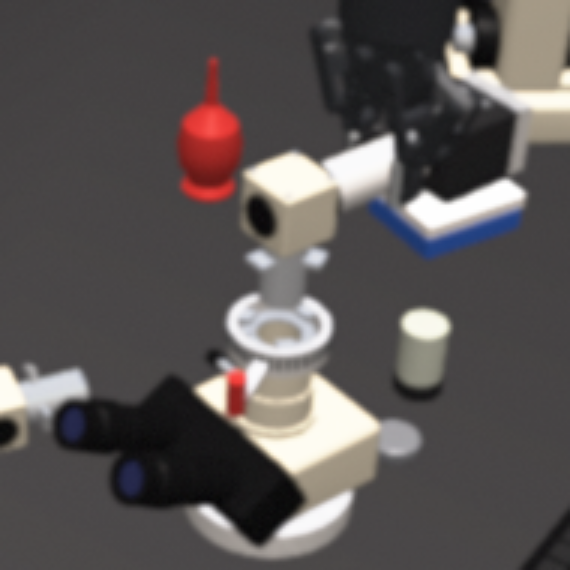

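```bash
python3 -c "
from station import r
print(r.close_job())"
```

```text
the job is handed in; nothing more can be done
None
```

The coupling ring is open, and the camera arm is out of the port and held over it. The job was handed in at about 10 s; it reports no verdict.

- **Ring:** I pushed the knob counter-clockwise with the jaws either side of it until it met the stop. The force rose to about 13 N there, and the knob matched the fully open position in the picture. It still looked open afterwards.
- **Lift:** I gripped the relay tube at the balance point (70 N; the measured camera edge put it within about 2 mm) and lifted straight up. The tool then read 4–5 N downwards, a little under the 5.9 N that 0.6 kg weighs.
- **Final hold:** The spigot end was about 27 mm above the rim and within about 2 mm of the port axis, turned within about 0.5° of how it came off. After a small final trim I estimate it at about 30 mm. The arm was at rest at the end.
- **Tilt:** The two camera views did not fully agree, giving 1.4° and 0.9°, camera end slightly high. The final trim took back about 0.6° of that; I did not measure again afterwards. An earlier fit, with nothing held fixed, put the tilt at 2.2° and the spigot 13 mm up and about 22 mm off axis. I set that one aside because it was poorly conditioned and did not fit the measured lift.
- **Other things on the bench:** In the last views, the bystanders that were visible looked to be where they started.

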